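# Bring the sprinkle tub to the serving gap and hold the carousel

### The arm

A 6-joint arm with a two-finger parallel gripper is mounted at the origin on a cart in front of the work surface, level with it; the furniture and walls round the work are solid. World frame = base frame: x ahead of the robot, y to its left, z up, the work surface at z = 0. Lengths are in m, angles in rad, forces in N, time in s.
With the tool pointing down it reaches from about 0.4 to 0.925 m from the base axis. Payload 12.5 kg.
Tool frame: the origin (TCP) lies between the finger pads, 19 mm behind the fingertips; this is the grasp point; z points along the fingers, y is the line along which they close (so a half turn about z gives the same grasp; the last joint's range is limited). The gripper opens to 95 mm and grips with 3 to 60 N. Pads are 20 mm wide; open, the fingers measure 119 mm over their backs; the gripper's body (75 mm by 180 mm) begins 59 mm behind the grasp point.
Start: joints at [1.127, 0.491, 1.559, -0, 1.092, -0.106], TCP at [0.207, 0.59, 0.233] pointing down, gripper open.
Joint ranges: [-3.1, 3.1], [-0.84, 2.19], [0.05, 2.79], [-1.13, 4.28], [0.06, 2.93], [-2.69, 2.69]. Speed limits (rad/s): [2.22, 2.22, 2.79, 3.14, 3.14, 3.14].

### API

Orientations are given as a 3x3 rotation matrix whose columns are the frame's x, y, z axes.
In Python, from cell import ctrl gives the robot as it stands. The module is installed in compiled form; this text tells all that it offers.
- The arm moves only by the tool carry_out, never from a script. Its argument "rows" is a list of rows, each an object of numbers: "dx", "dy", "dz": the shift along the tool's x, y, z in m; "turn": the turn about the tool's z in rad. A call has exactly 5 rows; each row is the pose to reach, as a shift and turn from the pose commanded when the call began, along the tool's axes at that moment; what a row does not reach only later rows make up. A row lasts 1/12 s, in which the tool goes at most 41.7 mm and 7.16 degrees, less where a joint would pass 70% of its speed; a pose out of reach is approached as far as the arm can. A call with a gripper value outside its range is refused whole. "grip" is the finger opening in m, from 0 to 0.0951, set as the call begins (left out, the last holds). The fingers move at their own pace and stop on an object; "grip_force" is the grip in N (left out, the last holds). Time passes only in rows, so rows that repeat a pose let the fingers close, or fill a call up. It gives the time, the measured TCP pose, the force, the opening and the grip force at its end, in the units of the state.
- ctrl.read_state(): the state, without advancing time (a new reading comes with each control period).
- ctrl.camera(name): name is "scene" or "top" or "wrist"; returns a dict with "pixels" (480x640x3 uint8, red, green, blue), "range_z" (480x640 float32, m along the optical axis (not along the pixel's ray), 0 where there is no reading), "fx", "fy", "cx", "cy" (pixels), "rvec" (rotation vector, rad) and "tvec" (3), from world to camera coordinates, as OpenCV has them. Camera axes: x right, y down, z forward; pixel columns grow to the right and rows downward; lengths in m; the calibration is good to about 2 mm. The wrist camera is an equidistant fisheye: a pixel r from the principal point sees the ray r / f radians off the axis. A picture is of the moment at which its call begins.
- ctrl.job_done(): hands the job in; it is judged then, once.
The state is a dict: "t": time; "joint_positions": joint angles; "qvel": joint speeds; "tau": joint torques, N m; "tool_pos": TCP position; "ee_rot": TCP orientation; "wrist_force": force on the tool from outside, world axes, zero at the start; "moment": the same for the moment, N m; "grip_width": opening from 0.0 (shut) to 1.0 (fully open); "grip_force": force on a finger pad.
Only numpy, scipy, OpenCV 4.12 (cv2) and the standard library are available. Lean on these libraries where they do the work, as an engineer would, in place of code of your own. Each camera call takes 0.05 s, during which the arm holds its last target. There are 200 camera calls.

### The job

Slide the clear cover of the toppings station fully back along its tracks (it has a bar handle), then turn the carousel, whose upright posts are there to grip, until the sprinkle tub stands squarely in the middle of the serving gap at the front. Finish while still gripping a post, so that the carousel stays still while I unscrew the tub's lid: do not let go at the end. Keep your fingers off the tub, the bottles and the cutter on the carousel, let none of them tip over, and leave the other things on the table where they are.

Things in the scene. Friction and masses are not known exactly. Their poses are not given: they have to be found in the camera images.
- station: Toppings station, fixed: steel base 314 x 314 mm, corner posts, clear guards and roof, 185 mm high. Origin: centre of its underside, on the carousel's axis; x to its back, y to its left seen from the front, z up. Cover tracks along x at y = +-149 mm, tops z = 185 mm. The roof's rear half (x 0 to 145, z 168 to 172 mm) is fixed; the sliding cover shuts the front half.
- gap (a point): Middle of the serving gap at floor level: the front guard (station x = -150 mm, 103 mm high) is in two halves with a 94 mm wide gap between them, centred on station y = 0. This point: station x = -150, y = 0, z = 22 mm; axes as the station's.
- cover (a joint): Travel of the sliding cover, m, along the station's +x: 0 = shut (over the front half), 0.145 = fully back at its stop, over the fixed rear roof. Friction about 1.5 N plus 6 N s/m; it stays where it is left. Clear panel 150 mm long, top 180 mm above the table (front trim 182 mm); shut, it bars the way to the posts from above.
- cover_handle (a point): Middle of the cover's bar handle: a steel bar 10 mm thick, 110 mm long, parallel to the station's y axis, on two end legs. Its centre is 199 mm above the table, 14 mm of air below the bar; station x = -138 mm when shut, moving with the cover. Pinch it from above, closing along the station's x axis, fingertips 184 mm or more above the table.
- carousel: Steel carousel, turns freely both ways (over a full turn; friction 0.03 N m) about the station's z axis: round tray 250 mm across, floor 30 mm above the table, five radial dividers, five upright posts at their outer ends, a thin guard ring through the posts 84 mm above the table. Origin: on the axis, 26 mm above the table. Each compartment's middle is 36 degrees from the posts beside it.
- post_0 (a point): Top of carousel post 0: one of five alike upright round steel posts, 10 mm thick, 115 mm from the carousel's axis, 72 degrees apart, numbered anticlockwise from above. The point is on the post's axis, 166 mm above the table, 10 mm below the cover. All that stands on the carousel is at most 126 mm above the table, so the upper 35 mm can be pinched from above clear of it.
- post_1 (a point): Top of carousel post 1: one of five alike upright round steel posts, 10 mm thick, 115 mm from the carousel's axis, 72 degrees apart, numbered anticlockwise from above. The point is on the post's axis, 166 mm above the table, 10 mm below the cover. All that stands on the carousel is at most 126 mm above the table, so the upper 35 mm can be pinched from above clear of it.
- post_2 (a point): Top of carousel post 2: one of five alike upright round steel posts, 10 mm thick, 115 mm from the carousel's axis, 72 degrees apart, numbered anticlockwise from above. The point is on the post's axis, 166 mm above the table, 10 mm below the cover. All that stands on the carousel is at most 126 mm above the table, so the upper 35 mm can be pinched from above clear of it.
- post_3 (a point): Top of carousel post 3: one of five alike upright round steel posts, 10 mm thick, 115 mm from the carousel's axis, 72 degrees apart, numbered anticlockwise from above. The point is on the post's axis, 166 mm above the table, 10 mm below the cover. All that stands on the carousel is at most 126 mm above the table, so the upper 35 mm can be pinched from above clear of it.
- post_4 (a point): Top of carousel post 4: one of five alike upright round steel posts, 10 mm thick, 115 mm from the carousel's axis, 72 degrees apart, numbered anticlockwise from above. The point is on the post's axis, 166 mm above the table, 10 mm below the cover. All that stands on the carousel is at most 126 mm above the table, so the upper 35 mm can be pinched from above clear of it.
- sprinkle_tub: Sprinkle tub, loose in any one of the carousel's five compartments: round, straight-sided, 66 mm across, 96 mm high, broad flat lid; the broadest and tallest thing on the carousel. Origin: centre of its underside, about 73 mm from the carousel's axis; z up. In the middle of the gap it is at station y = 0, x about -73 mm.
- squeeze_bottle_1: Small squeeze bottle with a thin pointed spout, 38 mm across and 88 mm high, loose in another compartment. Origin: centre of its underside; z up.
- squeeze_bottle_3: A second such squeeze bottle, 38 mm across and 88 mm high, loose in another compartment. Origin: centre of its underside; z up.
- gel_colour_1: Gel colour bottle with a conical cap, 32 mm across and 85 mm high, loose in another compartment. Origin: centre of its underside; z up.
- round_cutter: Round pastry cutter, an open ring 55 mm across and 25 mm high, loose in another compartment. Origin: centre of its underside; z up.
- honey_jar: Bystander: round glass jar 57 mm across, 100 mm high, on the table just right of the station. Origin: centre of its underside.
- tape_roll_b: Bystander: roll of tape 74 mm across, 24 mm high, on the table just left of the station. Origin: centre of its underside.
- timer_puck: Bystander: round kitchen timer 106 mm across, 35 mm high, on the right part of the table. Origin: centre of its underside.
- scissors: Bystander: scissors 199 mm long, lying on the right part of the table. Origin: at mid length, on the underside.
- deli_tub_b: Bystander: round lidded tub 116 mm across, 74 mm high, at the right end of the table. Origin: centre of its underside.

How it is judged:
By the outcome, as a careful person would: the job done as asked, in the order asked, and still so for the second after the job is handed in, while the arm keeps its last pose, push and grip.
It also fails if it takes over 72 s, if anything falls off the work surface, if the arm or the gripper's body presses on something with over 40 N, if the wrist force passes 120 N, or if a joint passes its speed limit or range.

## Working session

There is one attempt and no reset: what is moved stays moved. The work goes in short steps, Python scripts to look and compute and a tool call to move; the robot and the scene stay as the last step left them, time stands still between calls to the robot, and variables do not carry over. Pictures are saved under pics/ and viewed, at most 10 in all, crops included, and the job is handed in when it is done.

Besides the shell and the picture viewer there is one more tool, called after "Request:" as name([rows], argument=value, ...), one row to a line, values as JSON. carry_out: Moves the arm, as the interface text tells. Its arguments: {"type":"object","properties":{"rows":{"type":"array"},"grip":{"type":"number"},"grip_force":{"type":"number"}},"required":["rows"]}

```bash
mkdir -p pics
cat > h.py <<'E'
import numpy as np, cv2
from cell import ctrl
def save(n,name):
    c=ctrl.camera(n); cv2.imwrite(f'pics/{name}.png',c['pixels'][:,:,::-1]); np.savez(f'pics/{name}.npz',**c); return c
def load(name): return dict(np.load(f'pics/{name}.npz'))
def RT(c): return cv2.Rodrigues(np.asarray(c['rvec'],float))[0],np.asarray(c['tvec'],float).ravel()
def ray(c,u,v,fish=False):
    R,t=RT(c); x=(u-c['cx'])/c['fx']; y=(v-c['cy'])/c['fy']
    if fish:
        r=np.hypot(x,y); d=np.array([np.sin(r)*x/max(r,1e-9),np.sin(r)*y/max(r,1e-9),np.cos(r)])
    else: d=np.array([x,y,1.])
    return -R.T@t, R.T@d
def onz(c,u,v,z,fish=False):
    o,d=ray(c,u,v,fish); return o+d*(z-o[2])/d[2]
def cloud(c):
    R,t=RT(c); v,u=np.mgrid[:480,:640]; Z=c['range_z']
    P=np.stack([(u-c['cx'])/c['fx']*Z,(v-c['cy'])/c['fy']*Z,Z],-1)
    return (P-t)@R
E
python3 - <<'E'
from h import *
for n in('scene','top'):
    c=save(n,n+'0'); print(n,c['fx'],c['cx'],c['cy'],ray(c,320,240))
s=ctrl.read_state(); print(s)
E
```

```text
scene 603.4440869656271 308.77753104576664 234.7455494672515 (array([-0.8238078 , -0.07934131,  0.85661809]), array([ 0.87308086,  0.08708017, -0.48017553]))
top 516.1982912335818 320.615814798009 236.9715466183025 (array([-0.39381042,  0.2516974 ,  1.34729941]), array([ 0.59783712, -0.09575974, -0.79589993]))
{'t': 0.1, 'joint_positions': array([ 1.12737053e+00,  4.91492978e-01,  1.55933463e+00,  2.75509542e-06,
        1.09170603e+00, -1.05600635e-01]), 'qvel': array([ 6.43847999e-04, -8.97318612e-06, -1.21360151e-03, -1.29670368e-04,
        1.01531312e-03, -5.49148814e-04]), 'tau': array([ 2.26293378e-03, -6.13624907e+01, -2.58604968e+01,  6.93524326e-02,
        4.69810353e-02, -3.83237250e-05]), 'tool_pos': array([0.20705158, 0.58952486, 0.23294265]), 'ee_rot': array([[-9.43477274e-01,  3.31436976e-01, -4.05922853e-04],
       [ 3.31437209e-01,  9.43476897e-01, -8.48925519e-04],
       [ 1.01613528e-04, -9.35479872e-04, -9.99999557e-01]]), 'wrist_force': array([ 0.35378251, -0.04255917,  0.31778129]), 'moment': array([-0.00634636,  0.01924792,  0.00757128]), 'grip_force': 0.0, 'grip_width': 1.0019193962862287}
```

View pics/scene0.png

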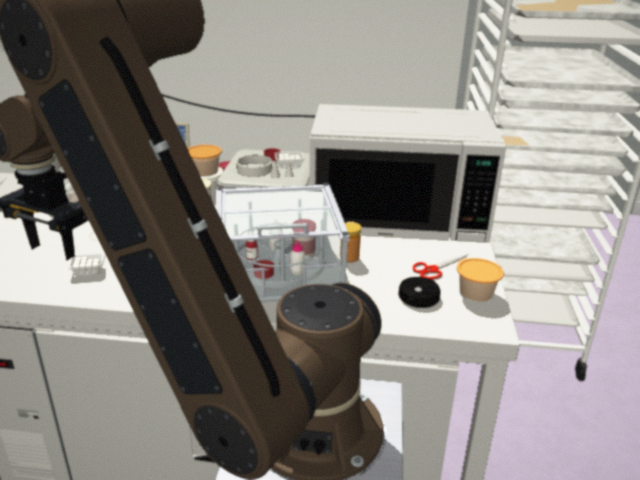

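View pics/top0.png

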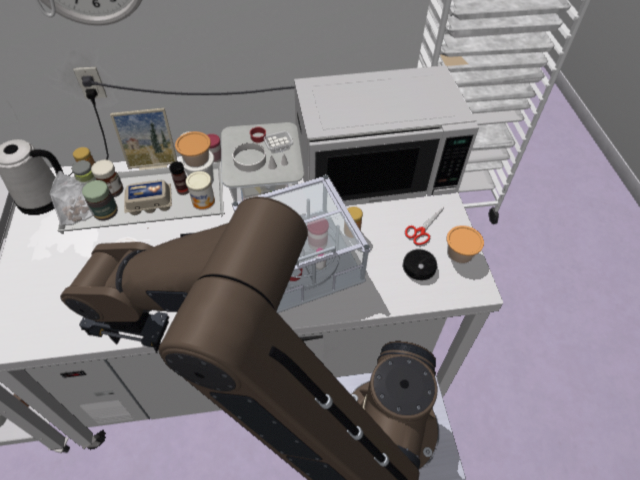

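The scene view shows the station's roof at about (215–345, 187–240), with a pink tub near (304,235). The top view is partly hidden by the arm, and the roof's right edge runs from (327,180) to (368,243). I'll get a rough station pose and then bring the wrist camera over it.

Run:
```python
from h import *
c=load('scene0'); t=load('top0')
for p in [(218,191),(329,187),(346,234)]: print('scene',p,onz(c,*p,.185).round(3))
for p in [(327,180),(368,243)]: print('top',p,onz(t,*p,.185).round(3))
print('tub lid', onz(c,304,225,.126).round(3), onz(t,318,224,.126).round(3))
```

```text
scene (218, 191) [0.633 0.347 0.185]
scene (329, 187) [0.704 0.051 0.185]
scene (346, 234) [ 0.435 -0.015  0.185]
top (327, 180) [0.708 0.057 0.185]
top (368, 243) [ 0.451 -0.021  0.185]
tub lid [0.581 0.104 0.126] [0.585 0.102 0.126]
```

Run:
```python
from h import *
w=save('wrist','w0'); print(w['fx'],ray(w,w['cx'],w['cy'],True)); R,t=RT(w); print(R.round(2))
```

```text
371.64829954431775 (array([0.1316878 , 0.61630838, 0.38408614]), array([ 0.26012187, -0.09163827, -0.96121748]))
[[ 0.33  0.94  0.  ]
 [ 0.91 -0.32  0.28]
 [ 0.26 -0.09 -0.96]]
```

View pics/w0.png

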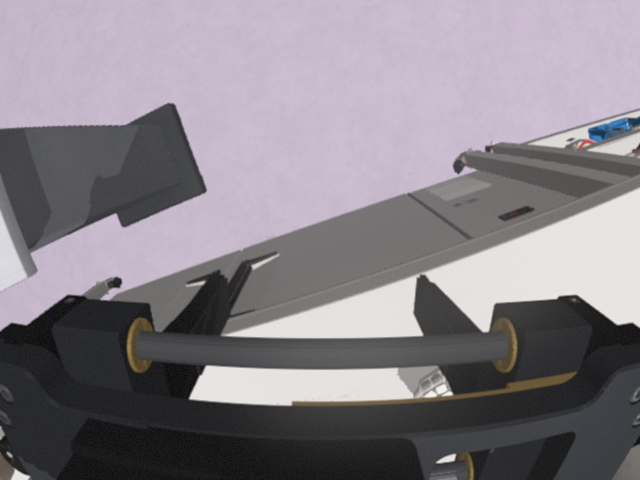

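The start wrist view shows only the table's front edge and the fingers, from row 280 down. The camera sits about 80 mm along tool +x and leans under the fingers. Station is roughly at (0.538, 0.165), yaw ~14.5°. Next I'll work out the move that puts the camera above it.

```bash
cat >> h.py <<'E'
def go(x,y,z,az=None):
    """shift in tool axes and turn to reach; az = azimuth of tool x, deg"""
    s=ctrl.read_state(); R=np.asarray(s['ee_rot']); d=R.T@(np.array([x,y,z])-s['tool_pos'])
    a=np.degrees(np.arctan2(R[1,0],R[0,0])); t=0 if az is None else -((az-a+180)%360-180)
    print('t',round(s['t'],2),'tcp',np.round(s['tool_pos'],4),'az',round(a,2),'q6',round(s['joint_positions'][5],2),'-> d',d.round(4),'turn',round(np.radians(t),4),'rows',round(max(np.linalg.norm(d)/.0417,abs(t)/7.16),1))
E
python3 -c "
from h import *
go(.558,.088,.40,104.5)"
```

```text
t 0.15 tcp [0.207  0.5895 0.233 ] az 160.65 q6 -0.11 -> d [-0.4973 -0.357  -0.1668] turn 0.98 rows 15.2
```

Request:
carry_out([
  {"dx": -0.025, "dy": -0.018, "dz": -0.014},
  {"dx": -0.05, "dy": -0.036, "dz": -0.028},
  {"dx": -0.075, "dy": -0.054, "dz": -0.042},
  {"dx": -0.1, "dy": -0.072, "dz": -0.056},
  {"dx": -0.125, "dy": -0.09, "dz": -0.07},
])

```text
$.rows[0]: bad value
```

Request:
carry_out([
  {"dx": -0.028, "dy": -0.02, "dz": -0.01},
  {"dx": -0.056, "dy": -0.04, "dz": -0.02},
  {"dx": -0.084, "dy": -0.06, "dz": -0.03},
  {"dx": -0.112, "dy": -0.08, "dz": -0.04},
  {"dx": -0.14, "dy": -0.1, "dz": -0.05},
])

```text
$.rows[0]: bad value
```

Request:
carry_out([
  {"dx": -0.026, "dy": -0.018, "dz": -0.01, "turn": 0.1},
  {"dx": -0.052, "dy": -0.036, "dz": -0.02, "turn": 0.2},
  {"dx": -0.078, "dy": -0.054, "dz": -0.03, "turn": 0.3},
  {"dx": -0.104, "dy": -0.072, "dz": -0.04, "turn": 0.4},
  {"dx": -0.13, "dy": -0.09, "dz": -0.047, "turn": 0.5},
])

```text
t: 0.57
tool_pos: [0.3005, 0.4605, 0.2811]
ee_rot: [[-0.666, 0.746, 0.0], [0.746, 0.666, 0.0], [0.0, 0.0, -1.0]]
wrist_force: [-0.3, -0.0, -0.3]
grip_width: 1.001
grip_force: 0.0
```

```bash
python3 -c "
from h import *
go(.558,.088,.40,104.5)"
```

```text
t 0.57 tcp [0.3005 0.4605 0.2811] az 131.73 q6 0.14 -> d [-0.4494 -0.0558 -0.119 ] turn 0.4753 rows 11.2
```

Request:
carry_out([
  {"dx": -0.036, "dy": -0.005, "dz": -0.015, "turn": 0},
  {"dx": -0.072, "dy": -0.01, "dz": -0.03, "turn": 0},
  {"dx": -0.108, "dy": -0.015, "dz": -0.045, "turn": 0},
  {"dx": -0.144, "dy": -0.02, "dz": -0.06, "turn": 0},
  {"dx": -0.18, "dy": -0.025, "dz": -0.075, "turn": 0},
])

```text
t: 0.98
tool_pos: [0.4023, 0.3095, 0.3562]
ee_rot: [[-0.669, 0.743, -0.0], [0.743, 0.669, 0.0], [0.0, -0.0, -1.0]]
wrist_force: [0.6, 0.4, 0.5]
grip_width: 1.004
grip_force: 0.0
```

Request:
carry_out([
  {"dx": -0.04, "dy": -0.005, "dz": -0.01, "turn": 0.1},
  {"dx": -0.08, "dy": -0.01, "dz": -0.02, "turn": 0.2},
  {"dx": -0.12, "dy": -0.015, "dz": -0.03, "turn": 0.3},
  {"dx": -0.16, "dy": -0.02, "dz": -0.04, "turn": 0.4},
  {"dx": -0.2, "dy": -0.025, "dz": -0.044, "turn": 0.475},
])

```text
t: 1.4
tool_pos: [0.5179, 0.144, 0.4008]
ee_rot: [[-0.25, 0.968, 0.002], [0.968, 0.25, 0.0], [-0.0, 0.002, -1.0]]
wrist_force: [0.9, 0.0, -0.1]
grip_width: 0.999
grip_force: 0.0
```

```bash
python3 -c "
from h import *
go(.558,.088,.40,104.5)"
```

```text
t 1.4 tcp [0.5179 0.144  0.4008] az 104.48 q6 -0.1 -> d [-0.0642  0.0248  0.0008] turn -0.0004 rows 1.7
```

Request:
carry_out([
  {"dx": -0.025, "dy": 0.008, "dz": 0, "turn": 0},
  {"dx": -0.05, "dy": 0.016, "dz": 0, "turn": 0},
  {"dx": -0.065, "dy": 0.025, "dz": 0, "turn": 0},
  {"dx": -0.065, "dy": 0.025, "dz": 0, "turn": 0},
  {"dx": -0.065, "dy": 0.025, "dz": 0, "turn": 0},
])

```text
t: 1.82
tool_pos: [0.558, 0.0893, 0.3989]
ee_rot: [[-0.254, 0.967, -0.001], [0.967, 0.254, 0.0], [0.001, -0.001, -1.0]]
wrist_force: [-0.3, -0.3, 0.7]
grip_width: 0.998
grip_force: 0.0
```

```bash
python3 -c "
from h import *
save('wrist','w1')"
```

```text
(no output)
```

View pics/w1.png

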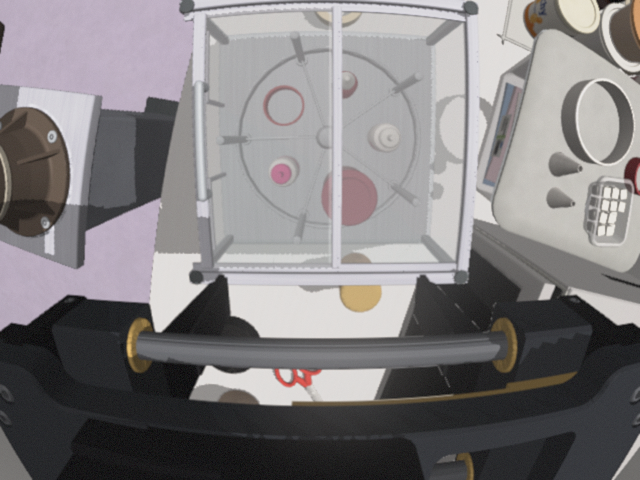

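View w1 shows the whole station: roof corner caps at about (188,5), (470,8), (462,277) and (197,277), and the handle near column 202, rows 82–200. Post tops are near (222,140), (295,38), (416,78), (413,200) and (299,240), and the tub lid is at (350,194). I'll take a second view shifted along the station to triangulate.

Request:
carry_out([
  {"dx": -0.01, "dy": -0.025, "dz": 0, "turn": 0},
  {"dx": -0.02, "dy": -0.05, "dz": 0, "turn": 0},
  {"dx": -0.02, "dy": -0.075, "dz": 0, "turn": 0},
  {"dx": -0.02, "dy": -0.09, "dz": 0, "turn": 0},
  {"dx": -0.02, "dy": -0.09, "dz": 0, "turn": 0},
])

```text
t: 2.28
tool_pos: [0.4732, 0.0478, 0.4003]
ee_rot: [[-0.256, 0.967, 0.001], [0.967, 0.256, 0.0], [-0.0, 0.001, -1.0]]
wrist_force: [-0.3, 0.5, 0.8]
grip_width: 1.001
grip_force: 0.0
```

```bash
python3 -c "
from h import *
c=save('wrist','w2')
a=load('w1')['pixels'][0:300,170:490,::-1]; b=c['pixels'][0:300,:,::-1]
cv2.imwrite('pics/z1.png',cv2.resize(a,None,fx=2,fy=2,interpolation=3))
cv2.imwrite('pics/z2.png',cv2.resize(b[:,210:610],None,fx=2,fy=2,interpolation=3))
"
```

```text
(no output)
```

View pics/z1.png

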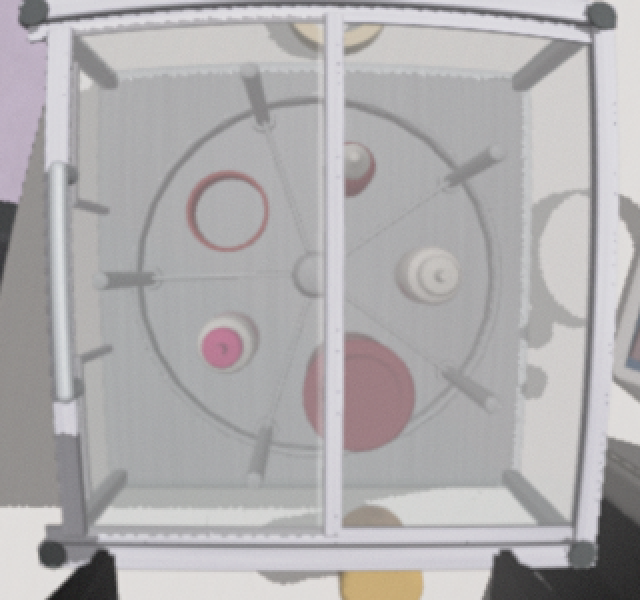

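View pics/z2.png

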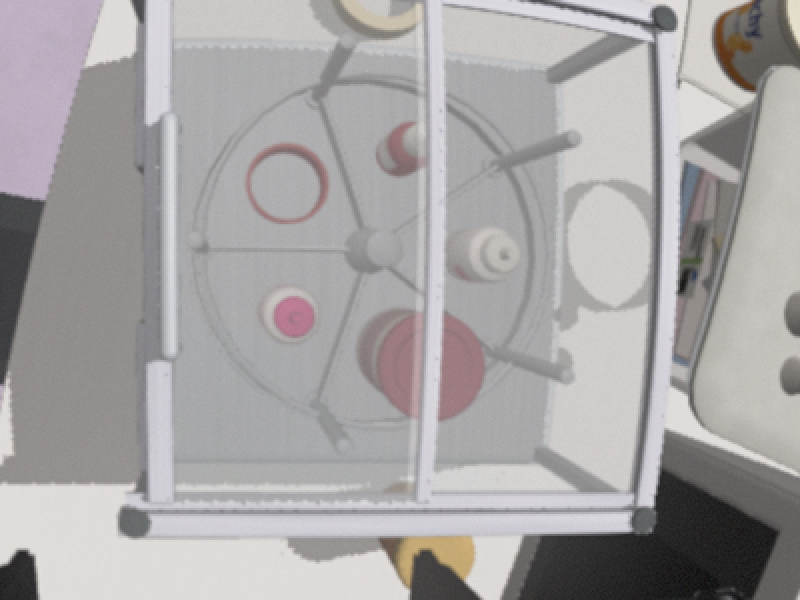

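Crop z1 is offset by 170 columns at 2x, and z2 by 210. Cap corners in z1 are (33,12), (600,15), (581,553) and (53,553), and the handle bar runs (58,168)–(66,392). Post tops are (100,281), (249,70), (496,153), (490,404), (255,480), and the lid is at (359,392). z2 shows the same points with parallax, so I'll triangulate them.

```bash
cat > m.py <<'E'
from h import *
a,b=load('w1'),load('w2')
def tri(p,q):
    o1,d1=ray(a,170+p[0]/2,p[1]/2,True); o2,d2=ray(b,210+q[0]/2,q[1]/2,True)
    d1/=np.linalg.norm(d1); d2/=np.linalg.norm(d2)
    s=np.linalg.lstsq(np.stack([d1,-d2],1),o2-o1,rcond=None)[0]
    x,y=o1+s[0]*d1,o2+s[1]*d2; return (x+y)/2,np.linalg.norm(x-y)
D=dict(BL=((600,15),(664,18)),BR=((581,553),(643,520)),FR=((53,553),(133,521)),
 H=((62,280),(169,237)),a=((100,281),(196,240)),b=((249,70),(346,42)),c=((496,153),(573,139)),d=((490,404),(566,376)),e=((255,480),(343,443)),tub=((359,392),(431,365)))
T={k:tri(*v) for k,v in D.items()}
for k,(x,e) in T.items(): print(k,x.round(4),round(e,4))
P=np.array([T[k][0][:2] for k in 'abcde'])
# known height planes: caps .185, posts .166
Z=dict(BL=.185,BR=.185,FR=.185,H=.204,a=.166,b=.166,c=.166,d=.166,e=.166,tub=.126)
for k,(p,q) in D.items():
    u=onz(a,170+p[0]/2,p[1]/2,Z[k],True);v=onz(b,210+q[0]/2,q[1]/2,Z[k],True); print(k,u[:2].round(4),v[:2].round(4)); T[k]=((u+v)/2)[:2]
F=onz(a,170+33/2,6,.185,True)[:2]; print('FL',F)
A=np.c_[2*P,np.ones(5)]; s=np.linalg.lstsq(A,(P**2).sum(1),rcond=None)[0]; print('circle tri',s[:2])
P=np.array([T[k] for k in 'abcde']);A=np.c_[2*P,np.ones(5)]; s=np.linalg.lstsq(A,(P**2).sum(1),rcond=None)[0]; C=s[:2]; print('circle',C,np.sqrt(s[2]+C@C))
print('mean caps',(F+T['BL']+T['BR']+T['FR'])/4)
ang=lambda v:np.degrees(np.arctan2(v[1],v[0]))
print('yaw',ang(T['BR']-T['FR']),ang(T['BL']-F),ang(F-T['FR'])-90,ang(T['BL']-T['BR'])-90, 'H',ang(C-T['H']))
for k in 'abcde': print(k,ang(T[k]-C).round(2),np.linalg.norm(T[k]-C).round(4))
print('tub',ang(T['tub']-C),np.linalg.norm(T['tub']-C))
E
python3 m.py
```

```text
BL [0.6475 0.3457 0.1856] 0.0003
BR [0.7224 0.0631 0.1844] 0.001
FR [ 0.4381 -0.0132  0.1773] 0.0004
H [0.4219 0.1358 0.1936] 0.0015
a [0.4337 0.1379 0.1665] 0.0002
b [0.4812 0.2649 0.1608] 0.0004
c [0.6161 0.256  0.1648] 0.0002
d [0.6495 0.1262 0.167 ] 0.0004
e [0.5383 0.0527 0.1601] 0.0019
tub [0.5857 0.1067 0.1167] 0.001
BL [0.6476 0.3461] [0.6478 0.3459]
BR [0.7218 0.0637] [0.7224 0.0627]
FR [ 0.4402 -0.0097] [ 0.4383 -0.0102]
H [0.4249 0.1373] [0.423  0.1348]
a [0.4335 0.1379] [0.4337 0.1378]
b [0.4819 0.2638] [0.4809 0.2629]
c [0.6158 0.2558] [0.6156 0.2555]
d [0.6497 0.1263] [0.6501 0.126 ]
e [0.5387 0.0536] [0.5366 0.0546]
tub [0.5844 0.1084] [0.583  0.1067]
FL [0.36530575 0.27165421]
circle tri [0.54328773 0.16790306]
circle [0.54360937 0.16773719] 0.1139429683266406
mean caps [0.5435828  0.16774128]
yaw 14.499601306006657 14.749758593566618 14.70907615126292 14.740200460087408 H 14.840569309530249
a -164.81 0.1139
b 123.04 0.1141
c 50.65 0.1137
d -21.36 0.1142
e -93.01 0.1138
tub -56.3196703339887 0.07234554874040253
```

Run:
```python
from h import *
C=np.array([.5436,.1677]);y=np.radians(14.7);M=np.array([[np.cos(y),np.sin(y)],[-np.sin(y),np.cos(y)]])
for n in('w1','w2'):
    c=load(n);v,u=np.mgrid[:300,:640];R,t=RT(c)
    X=(u-c['cx'])/c['fx'];Y=(v-c['cy'])/c['fy'];r=np.hypot(X,Y);k=np.tan(r)/r;Z=c['range_z'][:300]
    W=(np.stack([X*k*Z,Y*k*Z,Z],-1)-t)@R
    S=(W[...,:2]-C)@M.T; m=(W[...,2]>.196)&(W[...,2]<.22)&(abs(S).max(-1)<.16)&(Z>0)
    print(n,m.sum(),np.percentile(S[m],[2,25,50,75,98],axis=0).round(4).tolist(),np.median(W[m],0))
```

```text
w1 1443 [[-0.1299, -0.1568], [-0.1263, -0.0459], [-0.1234, -0.0107], [-0.1212, 0.0235], [0.1593, 0.0556]] [0.42577221 0.12568384 0.20301812]
w2 1531 [[-0.1303, -0.1573], [-0.1273, -0.0458], [-0.1246, -0.011], [-0.1219, 0.0228], [0.1594, 0.0556]] [0.42490153 0.12537819 0.20313795]
```

Two depth views agree: bar top is 203 mm, at station x ≈ −0.1245, y centred. So the cover already stands about 13 mm open. Now the approach.

```bash
python3 -c "
from h import *
go(.4232,.1361,.206,104.7)"
```

```text
t 2.33 tcp [0.4747 0.048  0.4003] az 104.84 q6 -0.3 -> d [ 0.0984 -0.0275  0.1942] turn 0.0025 rows 5.3
```

Request:
carry_out([
  {"dx": 0.025, "dy": -0.007, "dz": 0.02, "turn": 0},
  {"dx": 0.05, "dy": -0.014, "dz": 0.045, "turn": 0},
  {"dx": 0.075, "dy": -0.021, "dz": 0.07, "turn": 0},
  {"dx": 0.098, "dy": -0.027, "dz": 0.095, "turn": 0.0025},
  {"dx": 0.098, "dy": -0.027, "dz": 0.12, "turn": 0.0025},
], grip=0.06)

```text
t: 2.75
tool_pos: [0.4233, 0.1382, 0.2786]
ee_rot: [[-0.256, 0.967, 0.0], [0.967, 0.256, 0.001], [0.001, 0.001, -1.0]]
wrist_force: [0.8, -0.6, 0.7]
grip_width: 0.709
grip_force: 0.0
```

Request:
carry_out([
  {"dx": 0, "dy": 0, "dz": 0.02, "turn": 0},
  {"dx": 0, "dy": 0, "dz": 0.04, "turn": 0},
  {"dx": 0, "dy": 0, "dz": 0.05, "turn": 0},
  {"dx": 0, "dy": 0, "dz": 0.05, "turn": 0},
  {"dx": 0, "dy": 0, "dz": 0.05, "turn": 0},
])

```text
t: 3.17
tool_pos: [0.4251, 0.1357, 0.2293]
ee_rot: [[-0.254, 0.967, -0.001], [0.967, 0.254, 0.0], [0.0, -0.001, -1.0]]
wrist_force: [-0.9, -0.9, 0.2]
grip_width: 0.629
grip_force: 0.0
```

```bash
python3 -c "
from h import *
save('wrist','w3');go(.4232,.1361,.206,104.7)"
```

```text
t 3.22 tcp [0.4253 0.1356 0.2299] az 104.68 q6 -0.1 -> d [ 0.001  -0.0019  0.0239] turn -0.0003 rows 0.6
```

View pics/w3.png

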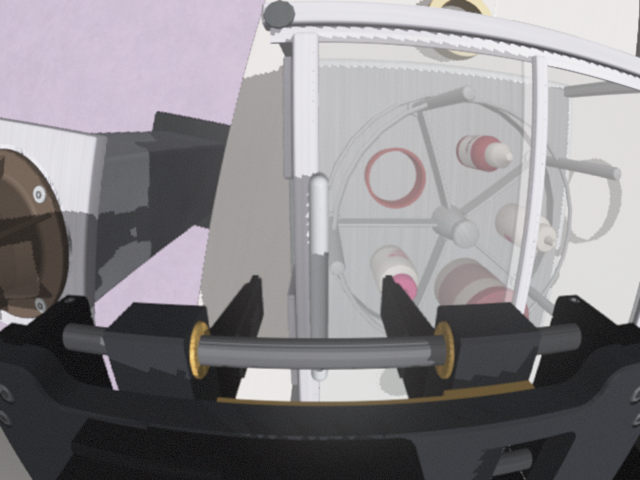

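w3 shows the bar, at column 319, midway between the fingertips at columns 258 and 384. I'll lower and pinch.

Request:
carry_out([
  {"dx": 0, "dy": -0.001, "dz": 0.012, "turn": 0},
  {"dx": 0, "dy": -0.001, "dz": 0.024, "turn": 0},
  {"dx": 0, "dy": -0.001, "dz": 0.024, "turn": 0},
  {"dx": 0, "dy": -0.001, "dz": 0.024, "turn": 0},
  {"dx": 0, "dy": -0.001, "dz": 0.024, "turn": 0},
])

```text
t: 3.63
tool_pos: [0.4243, 0.1349, 0.2064]
ee_rot: [[-0.253, 0.968, 0.001], [0.968, 0.253, 0.0], [-0.0, 0.002, -1.0]]
wrist_force: [-0.3, 0.0, 0.4]
grip_width: 0.628
grip_force: 0.0
```

Request:
carry_out([
  {"dx": 0, "dy": 0, "dz": 0, "turn": 0},
  {"dx": 0, "dy": 0, "dz": 0, "turn": 0},
  {"dx": 0, "dy": 0, "dz": 0, "turn": 0},
  {"dx": 0, "dy": 0, "dz": 0, "turn": 0},
  {"dx": 0, "dy": 0, "dz": 0, "turn": 0},
], grip=0, grip_force=20)

```text
t: 4.05
tool_pos: [0.4238, 0.1347, 0.2056]
ee_rot: [[-0.253, 0.968, 0.0], [0.968, 0.253, 0.0], [0.0, 0.0, -1.0]]
wrist_force: [-0.4, -0.6, 0.6]
grip_width: 0.339
grip_force: 0.0
```

Request:
carry_out([
  {"dx": 0, "dy": 0, "dz": 0, "turn": 0},
  {"dx": 0, "dy": 0, "dz": 0, "turn": 0},
  {"dx": 0, "dy": 0, "dz": 0, "turn": 0},
  {"dx": 0, "dy": 0, "dz": 0, "turn": 0},
  {"dx": 0, "dy": 0, "dz": 0, "turn": 0},
])

```text
t: 4.47
tool_pos: [0.4238, 0.1347, 0.2054]
ee_rot: [[-0.253, 0.968, -0.0], [0.968, 0.253, 0.0], [0.0, -0.0, -1.0]]
wrist_force: [-0.4, 0.9, 0.3]
grip_width: 0.097
grip_force: 20.0
```

```bash
python3 -c "
from h import *
go(.5436+.007*.9673,.1677+.007*.2538,.206,104.7)"
```

```text
t 4.47 tcp [0.4238 0.1347 0.2054] az 104.64 q6 -0.1 -> d [ 0.0017  0.1313 -0.0006] turn -0.001 rows 3.1
```

Request:
carry_out([
  {"dx": 0, "dy": 0.008, "dz": 0, "turn": 0},
  {"dx": 0, "dy": 0.02, "dz": 0, "turn": 0},
  {"dx": 0, "dy": 0.034, "dz": 0, "turn": 0},
  {"dx": 0.001, "dy": 0.048, "dz": 0, "turn": 0},
  {"dx": 0.001, "dy": 0.062, "dz": 0, "turn": 0},
])

```text
t: 4.88
tool_pos: [0.4846, 0.1508, 0.2054]
ee_rot: [[-0.253, 0.967, -0.0], [0.967, 0.253, -0.002], [-0.002, -0.001, -1.0]]
wrist_force: [-1.1, -6.1, 2.6]
grip_width: 0.095
grip_force: 20.0
```

Request:
carry_out([
  {"dx": 0, "dy": 0.014, "dz": 0, "turn": 0},
  {"dx": 0, "dy": 0.028, "dz": 0, "turn": 0},
  {"dx": 0, "dy": 0.042, "dz": 0, "turn": 0},
  {"dx": 0.001, "dy": 0.054, "dz": 0, "turn": 0},
  {"dx": 0.001, "dy": 0.062, "dz": 0, "turn": 0},
])

```text
t: 5.3
tool_pos: [0.5452, 0.1668, 0.2054]
ee_rot: [[-0.253, 0.967, 0.001], [0.967, 0.253, -0.003], [-0.003, 0.0, -1.0]]
wrist_force: [0.4, -11.7, 3.0]
grip_width: 0.1
grip_force: 20.0
```

Request:
carry_out([
  {"dx": 0, "dy": 0.003, "dz": 0, "turn": 0},
  {"dx": 0, "dy": 0.006, "dz": 0, "turn": 0},
  {"dx": 0, "dy": 0.008, "dz": 0, "turn": 0},
  {"dx": 0, "dy": 0.01, "dz": 0, "turn": 0},
  {"dx": 0, "dy": 0.01, "dz": 0, "turn": 0},
])

```text
t: 5.72
tool_pos: [0.5526, 0.1688, 0.2054]
ee_rot: [[-0.253, 0.967, -0.003], [0.967, 0.253, -0.003], [-0.002, -0.004, -1.0]]
wrist_force: [-5.9, -13.4, 6.3]
grip_width: 0.099
grip_force: 20.0
```

```bash
python3 -c "
from h import *
go(.5436+.007*.9673,.1677+.007*.2538,.206,104.7); print(ctrl.read_state()['wrist_force'])"
```

```text
t 5.72 tcp [0.5526 0.1688 0.2054] az 104.65 q6 -0.07 -> d [ 0.0012 -0.0019 -0.0006] turn -0.0008 rows 0.1
[ -5.8545641  -13.44962062   6.26437705]
```

Request:
carry_out([
  {"dx": -0.002, "dy": 0.001, "dz": 0, "turn": 0},
  {"dx": -0.002, "dy": 0.002, "dz": 0, "turn": 0},
  {"dx": -0.002, "dy": 0.003, "dz": 0, "turn": 0},
  {"dx": -0.002, "dy": 0.004, "dz": 0, "turn": 0},
  {"dx": -0.002, "dy": 0.004, "dz": 0, "turn": 0},
])

```text
t: 6.13
tool_pos: [0.5528, 0.1687, 0.2052]
ee_rot: [[-0.253, 0.967, -0.012], [0.967, 0.253, -0.003], [0.0, -0.013, -1.0]]
wrist_force: [-28.0, -8.7, 17.6]
grip_width: 0.096
grip_force: 20.0
```

At the stop: 28 N and no further travel. I'll ease the push, release and rise.

Request:
carry_out([
  {"dx": 0, "dy": -0.002, "dz": 0, "turn": 0},
  {"dx": 0, "dy": -0.004, "dz": 0, "turn": 0},
  {"dx": 0, "dy": -0.004, "dz": 0, "turn": 0},
  {"dx": 0, "dy": -0.004, "dz": 0, "turn": 0},
  {"dx": 0, "dy": -0.004, "dz": 0, "turn": 0},
])

```text
t: 6.55
tool_pos: [0.5526, 0.1686, 0.2053]
ee_rot: [[-0.253, 0.968, -0.003], [0.968, 0.253, -0.0], [0.0, -0.003, -1.0]]
wrist_force: [-8.3, -1.6, 6.5]
grip_width: 0.099
grip_force: 20.0
```

Request:
carry_out([
  {"dx": 0, "dy": 0, "dz": 0, "turn": 0},
  {"dx": 0, "dy": 0, "dz": 0, "turn": 0},
  {"dx": 0, "dy": 0, "dz": 0, "turn": 0},
  {"dx": 0, "dy": 0, "dz": 0, "turn": 0},
  {"dx": 0, "dy": 0, "dz": 0, "turn": 0},
], grip=0.05)

```text
t: 6.97
tool_pos: [0.5537, 0.1686, 0.2053]
ee_rot: [[-0.253, 0.968, 0.0], [0.968, 0.253, 0.0], [0.0, 0.0, -1.0]]
wrist_force: [0.1, -0.4, 0.7]
grip_width: 0.394
grip_force: 0.0
```

Request:
carry_out([
  {"dx": 0, "dy": 0, "dz": -0.02, "turn": 0},
  {"dx": 0, "dy": 0, "dz": -0.05, "turn": 0},
  {"dx": -0.03, "dy": 0, "dz": -0.085, "turn": 0},
  {"dx": -0.06, "dy": 0, "dz": -0.115, "turn": 0},
  {"dx": -0.08, "dy": -0.02, "dz": -0.14, "turn": 0},
])

```text
t: 7.38
tool_pos: [0.5563, 0.0854, 0.3463]
ee_rot: [[-0.253, 0.967, 0.001], [0.967, 0.253, -0.0], [-0.0, 0.001, -1.0]]
wrist_force: [-0.0, 0.4, -0.2]
grip_width: 0.521
grip_force: 0.0
```

Request:
carry_out([
  {"dx": -0.01, "dy": -0.02, "dz": -0.02, "turn": 0},
  {"dx": -0.02, "dy": -0.04, "dz": -0.04, "turn": 0},
  {"dx": -0.03, "dy": -0.06, "dz": -0.05, "turn": 0},
  {"dx": -0.03, "dy": -0.06, "dz": -0.05, "turn": 0},
  {"dx": -0.03, "dy": -0.06, "dz": -0.05, "turn": 0},
])

```text
t: 7.8
tool_pos: [0.5038, 0.0418, 0.3959]
ee_rot: [[-0.251, 0.968, 0.002], [0.968, 0.251, 0.0], [-0.0, 0.002, -1.0]]
wrist_force: [0.1, 1.0, 0.4]
grip_width: 0.525
grip_force: 0.0
```

```bash
python3 -c "
from h import *
go(.55,.1,.4,104.7)
c=save('wrist','w4');cv2.imwrite('pics/z4.png',cv2.resize(c['pixels'][0:300,190:590,::-1],None,fx=2,fy=2,interpolation=3))"
```

```text
t 7.8 tcp [0.5038 0.0418 0.3959] az 104.56 q6 -0.3 -> d [ 0.0447  0.0593 -0.004 ] turn -0.0024 rows 1.8
```

View pics/z4.png

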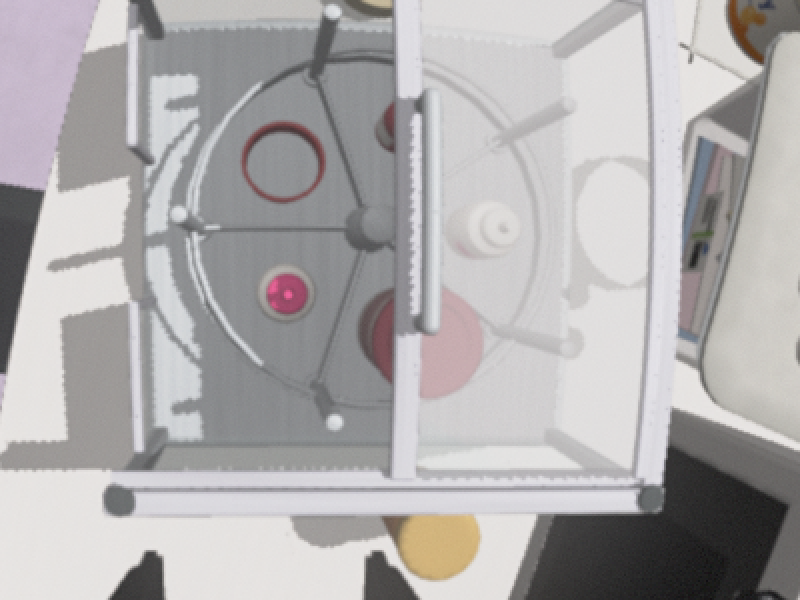

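z4 shows the cover fully back, with its front trim over the carousel's middle and the handle at columns 420–440. The front posts stand free: post e top at crop (334,422) and post a at (180,215). I'll re-measure and plan a radial pinch of post e, which needs only one ~109° clockwise sweep.

Run:
```python
from h import *
c=load('w4')
C=np.array([.5436,.1677])
for n,p in dict(e=(334,422),a=(180,215),b=(332,12)).items():
    P=onz(c,190+p[0]/2,p[1]/2,.166,True)[:2]; d=P-C; print(n,P.round(4),np.degrees(np.arctan2(d[1],d[0])).round(2),np.linalg.norm(d).round(4))
p=np.radians(-93.1); print(C+.115*np.array([np.cos(p),np.sin(p)]))
go(.5376,.053,.26,177)
```

```text
e [0.5381 0.0533] -92.77 0.1146
a [0.4345 0.1377] -164.61 0.1132
b [0.4817 0.2635] 122.84 0.1141
[0.53738094 0.05286828]
t 7.85 tcp [0.5042 0.0422 0.3951] az 104.6 q6 -0.3 -> d [0.002  0.035  0.1351] turn -1.2637 rows 10.1
```

Request:
carry_out([
  {"dx": 0, "dy": 0.008, "dz": 0, "turn": -0.12},
  {"dx": 0, "dy": 0.017, "dz": 0, "turn": -0.24},
  {"dx": 0, "dy": 0.025, "dz": 0, "turn": -0.36},
  {"dx": 0.002, "dy": 0.035, "dz": 0, "turn": -0.48},
  {"dx": 0.002, "dy": 0.035, "dz": 0, "turn": -0.6},
], grip=0.028)

```text
t: 8.27
tool_pos: [0.5391, 0.0542, 0.3934]
ee_rot: [[-0.759, 0.651, -0.002], [0.651, 0.759, 0.0], [0.002, -0.001, -1.0]]
wrist_force: [0.2, 0.6, -0.1]
grip_width: 0.302
grip_force: 0.0
```

Request:
carry_out([
  {"dx": 0, "dy": 0, "dz": 0.025, "turn": -0.12},
  {"dx": 0, "dy": 0, "dz": 0.05, "turn": -0.24},
  {"dx": 0, "dy": 0, "dz": 0.08, "turn": -0.36},
  {"dx": 0, "dy": 0, "dz": 0.11, "turn": -0.48},
  {"dx": 0, "dy": 0, "dz": 0.135, "turn": -0.6},
])

```text
t: 8.68
tool_pos: [0.5372, 0.0538, 0.257]
ee_rot: [[-0.994, 0.108, -0.003], [0.108, 0.994, 0.0], [0.003, -0.0, -1.0]]
wrist_force: [-0.9, 0.0, 0.0]
grip_width: 0.291
grip_force: 0.0
```

```bash
python3 -c "
from h import *
go(.5377,.053,.205,177)"
```

```text
t 8.68 tcp [0.5372 0.0538 0.257 ] az 173.78 q6 -1.48 -> d [-0.0007 -0.0008  0.052 ] turn -0.0562 rows 1.2
```

Request:
carry_out([
  {"dx": -0.001, "dy": -0.001, "dz": 0.02, "turn": -0.056},
  {"dx": -0.001, "dy": -0.001, "dz": 0.045, "turn": -0.056},
  {"dx": -0.001, "dy": -0.001, "dz": 0.062, "turn": -0.056},
  {"dx": -0.001, "dy": -0.001, "dz": 0.062, "turn": -0.056},
  {"dx": -0.001, "dy": -0.001, "dz": 0.062, "turn": -0.056},
])

```text
t: 9.1
tool_pos: [0.5383, 0.0525, 0.197]
ee_rot: [[-0.998, 0.059, -0.003], [0.059, 0.998, 0.0], [0.003, 0.0, -1.0]]
wrist_force: [0.3, 1.5, 0.7]
grip_width: 0.296
grip_force: 0.0
```

```bash
python3 -c "
from h import *
go(.5377,.053,.154,177);save('wrist','w5')"
```

```text
t 9.1 tcp [0.5383 0.0525 0.197 ] az 176.63 q6 -1.54 -> d [0.0005 0.0005 0.043 ] turn -0.0064 rows 1.0
```

View pics/w5.png

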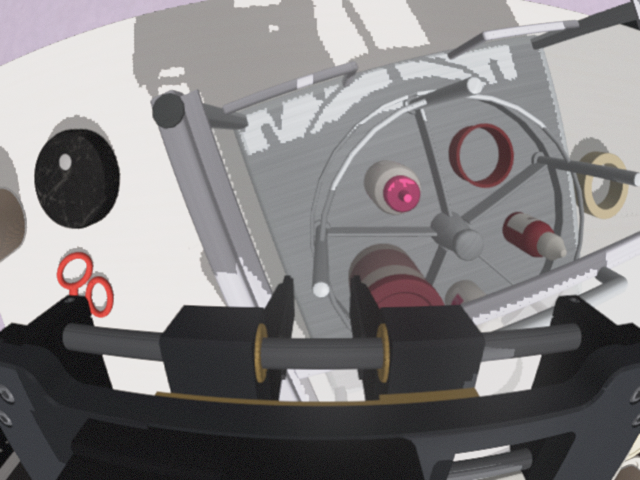

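w5 shows post e's top at (320,289), between the fingertips at columns 290 and 357, with the track further left at about (250,300). The alignment is good, so I'll lower and close.

Request:
carry_out([
  {"dx": 0, "dy": 0.001, "dz": 0.01, "turn": 0},
  {"dx": 0, "dy": 0.001, "dz": 0.02, "turn": 0},
  {"dx": 0, "dy": 0.001, "dz": 0.032, "turn": 0},
  {"dx": 0, "dy": 0.001, "dz": 0.042, "turn": 0},
  {"dx": 0, "dy": 0.001, "dz": 0.042, "turn": 0},
])

```text
t: 9.57
tool_pos: [0.5375, 0.0535, 0.1541]
ee_rot: [[-0.998, 0.059, -0.003], [0.059, 0.998, 0.001], [0.003, 0.001, -1.0]]
wrist_force: [-0.5, 4.2, -2.7]
grip_width: 0.294
grip_force: 2.1
```

Request:
carry_out([
  {"dx": 0, "dy": 0, "dz": 0, "turn": 0},
  {"dx": 0, "dy": 0, "dz": 0, "turn": 0},
  {"dx": 0, "dy": 0, "dz": 0, "turn": 0},
  {"dx": 0, "dy": 0, "dz": 0, "turn": 0},
  {"dx": 0, "dy": 0, "dz": 0, "turn": 0},
], grip=0, grip_force=15)

```text
t: 9.98
tool_pos: [0.5385, 0.052, 0.1562]
ee_rot: [[-0.998, 0.059, 0.001], [0.059, 0.998, -0.001], [-0.001, -0.001, -1.0]]
wrist_force: [-1.0, -6.9, -1.1]
grip_width: 0.097
grip_force: 15.0
```

```bash
cat > arc.py <<'E'
from h import *
import sys
# arc moves about C, from present pose: print tool-axis shifts for 5 steps of k deg (clockwise) 
C=np.array([.5436,.1677]); s=ctrl.read_state(); R=np.asarray(s['ee_rot']); p=s['tool_pos']; d=p[:2]-C
a=np.arctan2(d[1],d[0]); r=np.hypot(*d)
print('t',s['t'],'z',p[2].round(4),'post world',np.degrees(a).round(2),'r',r.round(4),'az',np.degrees(np.arctan2(R[1,0],R[0,0])).round(2),'F',s['wrist_force'].round(1),s['grip_width'],s['grip_force'])
for k in map(float,sys.argv[1:]):
    b=a-np.radians(k); q=np.r_[C+.115*np.array([np.cos(b),np.sin(b)]),.154]; print(k,(R.T@(q-p)).round(4),np.radians(k).round(4))
E
python3 arc.py 3 8 14 20 26
```

```text
t 9.9833 z 0.1562 post world -92.53 r 0.1158 az 176.62 F [-1.  -6.9 -1.1] 0.09723204284659343 14.999639242887497
3.0 [0.006  0.0009 0.0022] 0.0524
8.0 [0.016  0.0017 0.0022] 0.1396
14.0 [0.0279 0.0038 0.0022] 0.2443
20.0 [0.0394 0.0072 0.0022] 0.3491
26.0 [0.0506 0.0117 0.0022] 0.4538
```

Gripped: 9.2 mm width, 15 N. I'll begin with a gentle 15° of arc clockwise and check it.

Request:
carry_out([
  {"dx": 0.004, "dy": -0.001, "dz": 0, "turn": 0.03},
  {"dx": 0.01, "dy": -0.001, "dz": 0, "turn": 0.08},
  {"dx": 0.016, "dy": 0, "dz": 0, "turn": 0.13},
  {"dx": 0.022, "dy": 0.001, "dz": 0, "turn": 0.18},
  {"dx": 0.028, "dy": 0.002, "dz": 0, "turn": 0.232},
])

```text
t: 10.4
tool_pos: [0.5107, 0.0571, 0.1562]
ee_rot: [[-0.957, 0.29, 0.002], [0.29, 0.957, 0.001], [-0.001, 0.001, -1.0]]
wrist_force: [3.7, 9.9, -4.6]
grip_width: 0.1
grip_force: 15.0
```

```bash
python3 arc.py 5 10 15 20 25
```

```text
t 10.4 z 0.1562 post world -106.58 r 0.1154 az 163.13 F [ 3.7  9.9 -4.6] 0.10034132164433301 14.998002648353577
5.0 [0.01   0.0008 0.0022] 0.0873
10.0 [0.02   0.0021 0.0022] 0.1745
15.0 [0.0298 0.0042 0.0022] 0.2618
20.0 [0.0394 0.0072 0.0022] 0.3491
25.0 [0.0487 0.011  0.0022] 0.4363
```

Request:
carry_out([
  {"dx": 0.008, "dy": 0.001, "dz": 0, "turn": 0.07},
  {"dx": 0.016, "dy": 0.0018, "dz": 0, "turn": 0.14},
  {"dx": 0.024, "dy": 0.0032, "dz": 0, "turn": 0.21},
  {"dx": 0.032, "dy": 0.0052, "dz": 0, "turn": 0.28},
  {"dx": 0.0395, "dy": 0.0077, "dz": 0, "turn": 0.35},
])

```text
t: 10.82
tool_pos: [0.4752, 0.0758, 0.1562]
ee_rot: [[-0.799, 0.601, 0.002], [0.601, 0.799, 0.001], [-0.001, 0.002, -1.0]]
wrist_force: [5.8, 5.9, -6.8]
grip_width: 0.103
grip_force: 15.0
```

```bash
python3 arc.py 4 8 12 16 20
```

```text
t 10.8167 z 0.1562 post world -126.64 r 0.1146 az 143.02 F [ 5.8  5.9 -6.8] 0.10336820434014417 14.996349960565567
4.0 [ 0.008  -0.0002  0.0022] 0.0698
8.0 [0.016  0.0006 0.0022] 0.1396
12.0 [0.0239 0.002  0.0022] 0.2094
16.0 [0.0317 0.0038 0.0022] 0.2793
20.0 [0.0394 0.0063 0.0022] 0.3491
```

Request:
carry_out([
  {"dx": 0.008, "dy": 0.001, "dz": 0, "turn": 0.07},
  {"dx": 0.016, "dy": 0.0018, "dz": 0, "turn": 0.14},
  {"dx": 0.024, "dy": 0.0032, "dz": 0, "turn": 0.21},
  {"dx": 0.032, "dy": 0.0052, "dz": 0, "turn": 0.28},
  {"dx": 0.0395, "dy": 0.0077, "dz": 0, "turn": 0.35},
])

```text
t: 11.23
tool_pos: [0.4483, 0.1055, 0.1562]
ee_rot: [[-0.544, 0.839, 0.002], [0.839, 0.544, 0.0], [-0.001, 0.002, -1.0]]
wrist_force: [6.4, 2.5, -6.6]
grip_width: 0.1
grip_force: 15.0
```

```bash
python3 arc.py 4 8 12 16 20
```

```text
t 11.2333 z 0.1562 post world -146.85 r 0.1138 az 122.98 F [ 6.4  2.5 -6.6] 0.10025535807254585 14.995573908090591
4.0 [ 0.008  -0.0009  0.0022] 0.0698
8.0 [ 0.016  -0.0001  0.0022] 0.1396
12.0 [0.0239 0.0013 0.0022] 0.2094
16.0 [0.0317 0.0032 0.0022] 0.2793
20.0 [0.0394 0.0056 0.0022] 0.3491
```

Request:
carry_out([
  {"dx": 0.008, "dy": 0.001, "dz": 0, "turn": 0.07},
  {"dx": 0.016, "dy": 0.0018, "dz": 0, "turn": 0.14},
  {"dx": 0.024, "dy": 0.0032, "dz": 0, "turn": 0.21},
  {"dx": 0.032, "dy": 0.0052, "dz": 0, "turn": 0.28},
  {"dx": 0.0395, "dy": 0.0077, "dz": 0, "turn": 0.35},
])

```text
t: 11.65
tool_pos: [0.4332, 0.1427, 0.1562]
ee_rot: [[-0.224, 0.975, 0.002], [0.975, 0.224, 0.0], [-0.0, 0.002, -1.0]]
wrist_force: [6.1, 0.3, -6.9]
grip_width: 0.103
grip_force: 15.0
```

Request:
carry_out([
  {"dx": 0.008, "dy": 0.0005, "dz": 0, "turn": 0.07},
  {"dx": 0.016, "dy": 0.0013, "dz": 0, "turn": 0.14},
  {"dx": 0.024, "dy": 0.0027, "dz": 0, "turn": 0.21},
  {"dx": 0.032, "dy": 0.0047, "dz": 0, "turn": 0.28},
  {"dx": 0.0395, "dy": 0.0072, "dz": 0, "turn": 0.35},
])

```text
t: 12.07
tool_pos: [0.4318, 0.1828, 0.1562]
ee_rot: [[0.124, 0.992, 0.003], [0.992, -0.124, 0.0], [0.001, 0.003, -1.0]]
wrist_force: [8.1, -1.4, -8.4]
grip_width: 0.1
grip_force: 15.0
```

```bash
python3 arc.py 4 8 10 12 14; python3 -c "
from h import *
c=save('wrist','w6'); save('scene','s6'); save('top','t6')"
```

```text
t 12.0667 z 0.1562 post world 172.29 r 0.1128 az 82.9 F [ 8.1 -1.4 -8.4] 0.0995488098999894 14.994664639234543
4.0 [ 0.008  -0.0018  0.0022] 0.0698
8.0 [ 0.016  -0.0009  0.0022] 0.1396
10.0 [ 0.02   -0.0003  0.0023] 0.1745
12.0 [0.0239 0.0006 0.0023] 0.2094
14.0 [0.0278 0.0015 0.0023] 0.2443
```

View pics/w6.png

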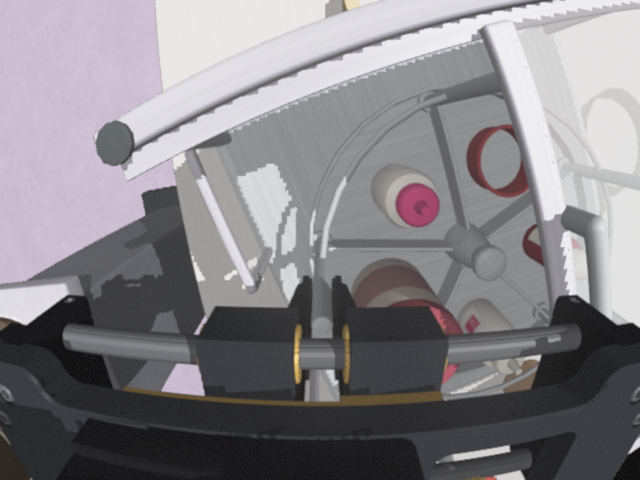

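w6 shows everything upright: cutter, bottles and tub turning with the carousel, the tub lid at about (435,310), and the pinch secure at (320,310). Next I'll pin down numerically the tub's bearing relative to the held post and the angle turned so far.

```bash
cat > tub.py <<'E'
from h import *
from scipy.optimize import least_squares
P=np.array([(.5385,.052),(.5107,.0571),(.4752,.0758),(.4483,.1055),(.4332,.1427),(.4318,.1828)])
f=least_squares(lambda v:np.hypot(*(P-v[:2]).T)-v[2],[.5436,.1677,.115]).x; print('tcp circle',f.round(4))
f2=least_squares(lambda v:np.hypot(*(P-v[:2]).T)-.115,[.5436,.1677]).x; print('tcp circle r=.115',f2.round(4))
for C in (f[:2],f2): 
    a=np.degrees(np.unwrap(np.arctan2(*(P-C).T[::-1]))); print(a.round(2))
C=np.array([.5436,.1677])
for n,g in(('w1',(350,194)),('w2',(426,182)),('w4',(402,172))):
    c=load(n); hsv=cv2.cvtColor(c['pixels'],cv2.COLOR_RGB2HSV).astype(int)
    print(n,[tuple(int(i) for i in hsv[g[1],g[0]+k]) for k in(-35,-22,-10,0,10,20,30,40)])
    m=(((hsv[...,0]>165)|(hsv[...,0]<8))&(hsv[...,1]>45)).astype(np.uint8)
    b=np.zeros_like(m); cv2.circle(b,g,42,1,-1); m&=b
    k=max(cv2.findContours(m,cv2.RETR_EXTERNAL,cv2.CHAIN_APPROX_NONE)[0],key=cv2.contourArea)[:,0]
    Q=np.array([onz(c,u,v,.126,True)[:2] for u,v in k]); o=ray(c,1,1)[0][:2]
    c0=np.array([.584,.1075])
    for _ in range(4):
        d=(c0-o)/np.linalg.norm(c0-o); q=Q-c0; w=((q@d)>-.005)&(abs(np.hypot(*q.T)-.033)<.006)
        s=least_squares(lambda v:np.hypot(*(Q[w]-v[:2]).T)-v[2],[*c0,.033],loss='soft_l1',f_scale=.001); c0=s.x[:2]
    e=c0-C; print(cv2.boundingRect(k),w.sum(),s.x.round(4),'bearing',np.degrees(np.arctan2(e[1],e[0])).round(2),np.hypot(*e).round(4),'rms',np.sqrt(2*s.cost/w.sum()).round(5))
E
python3 tub.py
```

```text
tcp circle [0.5455 0.1666 0.1149]
tcp circle r=.115 [0.5457 0.1667]
[ -93.51 -107.65 -127.76 -147.85 -167.98 -188.1 ]
[ -93.57 -107.69 -127.77 -147.84 -167.95 -188.04]
w1 [(120, 3, 172), (178, 39, 162), (130, 7, 217), (175, 49, 157), (175, 53, 158), (175, 48, 153), (110, 4, 174), (150, 2, 170)]
(343, 170, 33, 55) 62 [0.5847 0.1063 0.0304] bearing -56.21 0.0739 rms 0.00055
w2 [(177, 21, 133), (176, 55, 157), (176, 38, 161), (128, 5, 218), (176, 52, 156), (176, 52, 153), (150, 2, 151), (120, 2, 152)]
(430, 158, 22, 51) 63 [0.5845 0.1063 0.0306] bearing -56.36 0.0738 rms 0.00046
w4 [(110, 5, 141), (177, 88, 119), (130, 7, 217), (175, 34, 196), (174, 34, 201), (175, 33, 198), (174, 6, 203), (160, 4, 208)]
(376, 149, 11, 42) 0 [0.584  0.1075 0.033 ] bearing -56.13 0.0725 rms nantub.py:20: RuntimeWarning: invalid value encountered in scalar divide
  e=c0-C; print(cv2.boundingRect(k),w.sum(),s.x.round(4),'bearing',np.degrees(np.arctan2(e[1],e[0])).round(2),np.hypot(*e).round(4),'rms',np.sqrt(2*s.cost/w.sum()).round(5))
```

Tub bearing is −56.3°, both views agreeing within 0.2°. The front is at −165.3°, so 109.0° is needed in all; 94.5° is done and 14.5° remains.

Request:
carry_out([
  {"dx": 0.008, "dy": 0.001, "dz": 0, "turn": 0.07},
  {"dx": 0.016, "dy": 0.002, "dz": 0, "turn": 0.14},
  {"dx": 0.022, "dy": 0.003, "dz": 0, "turn": 0.195},
  {"dx": 0.026, "dy": 0.0037, "dz": 0, "turn": 0.23},
  {"dx": 0.029, "dy": 0.0044, "dz": 0, "turn": 0.253},
])

```text
t: 12.63
tool_pos: [0.4395, 0.2109, 0.1562]
ee_rot: [[0.367, 0.93, 0.002], [0.93, -0.367, 0.0], [0.001, 0.002, -1.0]]
wrist_force: [4.6, -3.1, -4.6]
grip_width: 0.1
grip_force: 15.0
```

Request:
carry_out([
  {"dx": 0, "dy": 0, "dz": 0, "turn": 0},
  {"dx": 0, "dy": 0, "dz": 0, "turn": 0},
  {"dx": 0, "dy": 0, "dz": 0, "turn": 0},
  {"dx": 0, "dy": 0, "dz": 0, "turn": 0},
  {"dx": 0, "dy": 0, "dz": 0, "turn": 0},
])

```text
t: 13.05
tool_pos: [0.4393, 0.2105, 0.1562]
ee_rot: [[0.364, 0.931, 0.002], [0.931, -0.364, 0.0], [0.001, 0.002, -1.0]]
wrist_force: [4.8, -2.0, -5.3]
grip_width: 0.101
grip_force: 15.0
```

```bash
cat > chk.py <<'E'
from h import *
s=ctrl.read_state(); d=s['tool_pos'][:2]-[.5456,.1667]; print('t',s['t'],'ang',np.degrees(np.arctan2(d[1],d[0]))-360,'F',s['wrist_force'].round(1),s['grip_force'],s['tool_pos'])
C=np.array([.5436,.1677]);y=np.radians(14.7);M=np.array([[np.cos(y),np.sin(y)],[-np.sin(y),np.cos(y)]])
for n in('wrist','scene','top'):
    c=save(n,n+'7'); fish=n=='wrist'; R,t=RT(c); hsv=cv2.cvtColor(c['pixels'],cv2.COLOR_RGB2HSV)
    v,u=np.mgrid[:480,:640]; X=(u-c['cx'])/c['fx'];Y=(v-c['cy'])/c['fy'];Z=c['range_z']
    if fish: r=np.hypot(X,Y)+1e-9; k=np.tan(r)/r; X,Y=X*k,Y*k
    W=(np.stack([X*Z,Y*Z,Z],-1)-t)@R; S=(W[...,:2]-C)@M.T
    red=((hsv[...,0]>165)|(hsv[...,0]<8))&(hsv[...,1]>60)
    m=red&(Z>0)&(S[...,0]<-.02)&(S[...,0]>-.13)&(abs(S[...,1])<.08)&(W[...,2]>.04)
    print(n,m.sum())
    for lo,hi in((.05,.09),(.09,.118),(.118,.135)):
        q=m&(W[...,2]>lo)&(W[...,2]<hi)
        if q.sum()>10: print('  z',lo,q.sum(),'x',np.percentile(S[q][:,0],[2,50,98]).round(3),'y',np.percentile(S[q][:,1],[2,50,98]).round(3),'px',u[q].min(),u[q].max(),v[q].min(),v[q].max())
E
python3 chk.py
```

```text
t 13.05 ang -202.38637736130448 F [ 4.8 -2.  -5.3] 14.998387098312378 [0.43933359 0.2104703  0.15621741]
wrist 2024
  z 0.05 153 x [-0.036 -0.031 -0.026] y [-0.057 -0.052 -0.05 ] px 405 479 186 332
  z 0.09 1066 x [-0.065 -0.028 -0.02 ] y [0.021 0.07  0.08 ] px 389 440 188 306
  z 0.118 767 x [-0.067 -0.049 -0.023] y [-0.029  0.008  0.069] px 399 461 206 384
scene 666
  z 0.05 211 x [-0.106 -0.099 -0.029] y [-0.055  0.002  0.055] px 257 301 254 275
  z 0.09 62 x [-0.106 -0.097 -0.026] y [-0.027  0.007  0.079] px 248 293 243 261
  z 0.118 353 x [-0.106 -0.081 -0.045] y [-0.029  0.001  0.031] px 251 293 237 253
top 16
```

Run:
```python
from h import *
from scipy.optimize import least_squares
c=load('scene7'); hsv=cv2.cvtColor(c['pixels'],cv2.COLOR_RGB2HSV)
C=np.array([.5436,.1677]);y=np.radians(14.7);M=np.array([[np.cos(y),np.sin(y)],[-np.sin(y),np.cos(y)]])
P=cloud(c); S=(P[...,:2]-C)@M.T
for z0 in(.116,.12):
    m=((hsv[...,0]>165)|(hsv[...,0]<8))&(hsv[...,1]>60)&(P[...,2]>z0)&(P[...,2]<.14)&(abs(S[...,1])<.06)&(S[...,0]<-.02)&(S[...,0]>-.13)
    v,u=np.nonzero(m); Q=(np.array([onz(c,a,b,.126)[:2] for a,b in zip(u,v)])-C)@M.T
    rows=[(r,u[v==r].min(),u[v==r].max()) for r in np.unique(v)]
    mid=[round(((onz(c,(a+b)/2,r,.126)[:2]-C)@M.T)[1],4) for r,a,b in rows]; print(len(u),'mid y',np.median(mid),[(int(r),int(b-a)) for r,a,b in rows])
    (cx,cy),rad=cv2.minEnclosingCircle(Q.astype(np.float32)); print('enclosing',cx,cy,rad)
# gap edges check: front guard halves seen by depth at z .06-.1
m=(abs(S[...,0]+.15)<.006)&(P[...,2]>.05)&(P[...,2]<.11)&(abs(S[...,1])<.15)
h,_=np.histogram(S[m][:,1],np.arange(-.15,.151,.01)); print(h)
```

```text
367 mid y 0.0012 [(237, 7), (238, 15), (239, 19), (240, 21), (241, 24), (242, 25), (243, 36), (244, 26), (245, 26), (246, 26), (247, 25), (248, 24), (249, 24), (250, 22), (251, 20), (252, 15), (253, 8)]
enclosing -0.08058493584394455 0.012460844591259956 0.048017941415309906
336 mid y 0.0015 [(237, 7), (238, 15), (239, 19), (240, 21), (241, 24), (242, 25), (243, 36), (244, 26), (245, 26), (246, 25), (247, 24), (248, 24), (249, 22), (250, 18), (251, 12), (252, 6), (253, 0)]
enclosing -0.07643867284059525 0.01319489348679781 0.046068962663412094
[81 72 75 77 79 75 79 79 82 74 26  0  0  0  0  0  0  0  0 21 78 75 80 84
 77 80 83 29  0  0]
```

The lid centre is at y ≈ +1 mm between gap edges at −46.7 and +47.3 mm, so it is centred within the calibration. I'll firm the grip, check, and hand in.

Request:
carry_out([
  {"dx": 0, "dy": 0, "dz": 0, "turn": 0},
  {"dx": 0, "dy": 0, "dz": 0, "turn": 0},
  {"dx": 0, "dy": 0, "dz": 0, "turn": 0},
  {"dx": 0, "dy": 0, "dz": 0, "turn": 0},
  {"dx": 0, "dy": 0, "dz": 0, "turn": 0},
], grip_force=30)

```text
t: 13.62
tool_pos: [0.4394, 0.2105, 0.1562]
ee_rot: [[0.364, 0.931, 0.002], [0.931, -0.364, 0.0], [0.001, 0.002, -1.0]]
wrist_force: [4.4, -1.8, -5.2]
grip_width: 0.098
grip_force: 30.0
```

```bash
python3 chk.py | head -9; python3 -c "
from cell import ctrl
print(ctrl.job_done())"
```

```text
t 13.6167 ang -202.38591573775327 F [ 4.4 -1.8 -5.2] 29.99825745820999 [0.43936428 0.21045666 0.15623674]
wrist 2051
  z 0.05 152 x [-0.036 -0.031 -0.026] y [-0.056 -0.052 -0.05 ] px 413 479 226 332
  z 0.09 1079 x [-0.065 -0.028 -0.02 ] y [0.021 0.07  0.079] px 388 446 188 310
  z 0.118 785 x [-0.068 -0.049 -0.023] y [-0.03   0.008  0.069] px 397 461 207 384
scene 671
  z 0.05 213 x [-0.107 -0.098 -0.027] y [-0.054  0.004  0.055] px 257 301 254 274
  z 0.09 56 x [-0.106 -0.097 -0.025] y [-0.031  0.007  0.079] px 248 293 244 262
  z 0.118 353 x [-0.107 -0.08  -0.046] y [-0.029  0.002  0.032] px 251 293 237 253
the job is handed in; nothing more can be done
None
```

I slid the cover back to its stop, turned the carousel until the sprinkle tub stood about 1 mm from the middle of the serving gap, and handed in at 13.6 s with a post still gripped at 30 N.

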